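# Two-button tube release on a bench feeder

### The arm

A 6-joint arm with a two-finger parallel gripper is mounted at the origin on the work surface. World frame = base frame: x ahead of the robot, y to its left, z up, the work surface at z = 0. Lengths are in m, angles in rad, forces in N, time in s.
With the tool pointing down it reaches from about 0.375 to 0.825 m from the base axis. Payload 5.5 kg.
Tool frame: the origin (TCP) lies midway between the tips of the shut fingers; the grasp point (between the pads) lies 19 mm behind it; x points along the fingers, y is the direction in which the jaws open and shut, and the axes are right-handed (so a half turn about x gives the same grasp; the last joint's range is limited). The gripper opens to 85 mm and grips with 20 to 120 N. Pads are 22 mm wide; open, the fingers measure 114 mm over their backs; the gripper's body (76 mm by 85 mm) begins 54 mm behind the grasp point. The pads swing forward as they close: fully open they stand 13 mm farther back than shut.
Start: joints at [1.179, 0.314, -0.047, 1.21, 0, 1.571], TCP at [0.229, 0.555, 0.231] pointing down, gripper open.
Joint ranges: [-2.67, 2.67], [-0.69, 1.73], [-1.03, 1.25], [-2.08, 2.16], [-1.42, 1.45], [-3.14, 3.14]. Speed limits (rad/s): [2.39, 2.39, 3.01, 3.14, 3.14, 3.14].

### API

Orientations are given as a unit quaternion [x, y, z, w].
In Python, from bench import ctrl gives the robot as it stands.
- The arm moves only by the tool step_arm, never from a script. Its argument "moves" is a list of rows, each a list of 5 numbers: the closure in counts, from 0 (fully open) to 255 (shut), then the shift along the world's x, y, z in m, then the turn about the world's z in degrees. In form: [[gripper, dx, dy, dz, turn], ...]. A call has 1 to 20 rows; each row is the pose to reach, as a shift and turn from the pose commanded when the call began; what a row does not reach only later rows make up. A row lasts 1/8 s, in which the tool goes at most 62.5 mm and 10.7 degrees, less where a joint would pass 70% of its speed; a pose out of reach is approached as far as the arm can. A call with a gripper value outside its range is refused whole. The fingers move at their own pace and stop on an object; "grip_force" is the grip in N (left out, the last holds). Time passes only in rows, so rows that repeat a pose let the fingers close. It gives the time, the measured TCP pose, the force and the opening at its end, in the units of the state.
- ctrl.read_state(): the state, without advancing time (a new reading comes with each control period).
- ctrl.camera(name): name is "side" or "top"; returns the picture (400x640x3 uint8, red, green, blue); there is no depth.
- ctrl.get_calibration(name): a dict with "mtx" (3x3 intrinsics, pixels), "eye" and "rotation" of the camera in the world. Camera axes: x right, y down, z forward; pixel columns grow to the right and rows downward; lengths in m; the calibration is good to about 2 mm. A picture is of the moment at which its call begins. get_calibration takes no time and is no camera call.
- ctrl.job_done(): hands the job in, once; it reports no verdict.
The state is a dict: "clock": time; "joints": joint angles; "qd": joint speeds; "joint_torque": joint torques, N m; "ee_pos": TCP position; "orientation": TCP orientation; "ft_force": force on the tool from outside, world axes, zero at the start; "moment": the same for the moment, N m; "grip_width": finger opening in m.
Only numpy, scipy, OpenCV 4.12 (cv2) and the standard library are available. Lean on these libraries where they do the work, as an engineer would, in place of code of your own. Each camera call takes 0.05 s, during which the arm holds its last target.

### The job

Release the aluminium tube waiting on the feeder's ramp: with one fingertip on each of the feeder's two black buttons, press both together fully down and keep them down until the tube has rolled down and lies still in the trough, then let both buttons spring back up. Only press: do not touch or lift the tube, do not press one button alone, and leave the cup, the jar and the piece of profile where they stand.

Things in the scene. Friction and masses are not known exactly. Their poses are not given: they have to be found in the camera images.
- feeder: bench feeder, fixed; place and yaw vary. Origin on the table under the middle of the button pair; x points down the ramp, y from right to left button, z up. Grey button box 70 (x) by 140 (y) mm, top z = 60, centred on the origin. Beyond it a ramp falls from z = 55 at x = 35 to z = 36 at x = 130 mm, between side cheeks at y = +-51.5 to 57.5 mm, top z = 66
- trough (a point): where the tube's centre comes to rest: feeder (142, 0, 35) mm. The trough runs from feeder x = 130 to 154 mm, floor z = 24, end wall top z = 48 mm
- button_left_top (a point): centre of the flat top of the left button: black round cap 26 mm across, at feeder (0, +30, 78) mm when up, 14 mm above the 4 mm steel bezel that rings it (36 mm across). The point moves down with the cap. The two buttons are 60 mm apart, centre to centre
- button_right_top (a point): the same for the right button, at feeder (0, -30, 78) mm when up
- button_left (a joint): left button, how far it is pressed straight down (m), 0 = up (rest), 0.010 m = fully down. Preloaded spring: 1.8 N starts it, 6 N takes it fully down; it springs up when let go. Its own 8 mm steel pin, standing 7 mm out of the ramp at feeder x = 75 mm, holds the tube back; it sinks with the button and frees the tube from about 0.008 m
- button_right (a joint): right button, how far it is pressed straight down (m), 0 = up (rest), 0.010 m = fully down. Preloaded spring: 1.8 N starts it, 6 N takes it fully down; it springs up when let go. Its own 8 mm steel pin, standing 7 mm out of the ramp at feeder x = 75 mm, holds the tube back; it sinks with the button and frees the tube from about 0.008 m
- tube_center (a point): centre of the loose aluminium tube, 22 mm across, 100 mm long (along feeder y), 0.06 to 0.13 kg. At the start it rests on the ramp against both pins, centre at feeder (62, 0, 61) mm; with both pins down it rolls into the trough within about 1 s
- tube: the same loose tube, with origin at its centre; its y axis runs along its length (x and z turn as it rolls)
- cup_center (a point): centre, half-way up, of a loose white plastic cup, 72 mm across, 85 mm high; a bystander
- jar_center (a point): centre, half-way up, of a loose amber glass jar with a steel cap, 60 mm across, 85 mm high; a bystander
- offcut_center (a point): centre of a loose piece of aluminium profile lying flat, 100 by 30 by 30 mm; a bystander
Things that resemble listed ones, but are neither listed nor needed, are in the scene too. What is shaped like the tube but blue or yellow is not meant.

How it is judged:
By the outcome, as a careful person would: the job done as asked, in the order asked, and still so for the second after the job is handed in, with the robot touching nothing.
It also fails if it takes over 40 s, if anything falls off the work surface, if the arm or the gripper's body presses on something with over 40 N, if the wrist force passes 120 N, or if a joint passes its speed limit or range.

## Working session

There is one attempt and no reset: what is moved stays moved. The work goes in short steps, Python scripts to look and compute and a tool call to move; the robot and the scene stay as the last step left them, time stands still between calls to the robot, and variables do not carry over. Pictures are saved under pics/ and viewed, and the job is handed in when it is done.

Besides the shell and the picture viewer there is one more tool, called after "Request:" in YAML: its name, and indented under it one key for each argument. step_arm: Moves the arm, as the interface text tells. Its arguments: {"type":"object","properties":{"moves":{"type":"array","items":{"type":"array","items":{"type":"number"}}},"grip_force":{"type":"number"}},"required":["moves"]}

```bash
mkdir -p pics; python3 - <<'E'
from bench import ctrl
import cv2
for n in("top","side"):
    im=ctrl.camera(n); cv2.imwrite(f"pics/{n}0.png",im[:,:,::-1]); c=ctrl.get_calibration(n); print(n,c)
s=ctrl.read_state();print({k:s[k] for k in("clock","ee_pos","orientation","ft_force","grip_width")})
E
```

```text
top {'mtx': array([[463.47318049,   0.        , 313.69516673],
       [  0.        , 463.47318049, 202.33491638],
       [  0.        ,   0.        ,   1.        ]]), 'eye': array([0.38491632, 0.01167306, 1.39122316]), 'rotation': array([-0.69502737,  0.71520535, -0.04545998,  0.05789343])}
side {'mtx': array([[457.57997522,   0.        , 322.134876  ],
       [  0.        , 457.57997522, 201.87418949],
       [  0.        ,   0.        ,   1.        ]]), 'eye': array([-0.07631412, -0.70906296,  0.94033966]), 'rotation': array([ 0.8517681 , -0.31844389,  0.1478265 , -0.38888547])}
{'clock': 0.1, 'ee_pos': array([0.22892505, 0.55404356, 0.23049986]), 'orientation': array([ 0.13708677,  0.69367537, -0.13818889,  0.69348795]), 'ft_force': array([-0.07705065,  0.18673621, -0.20179382]), 'grip_width': 0.08535975745396505}
```

View pics/top0.png

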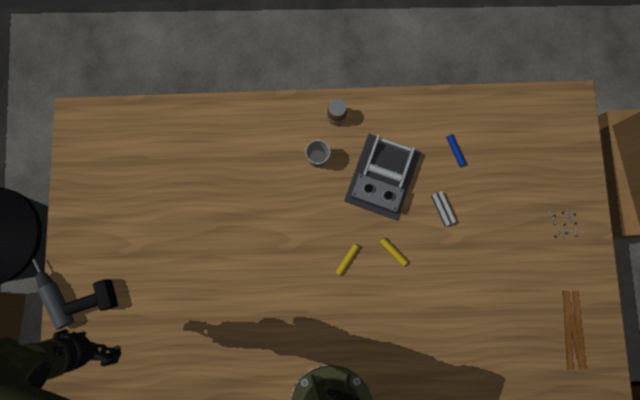

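View pics/side0.png

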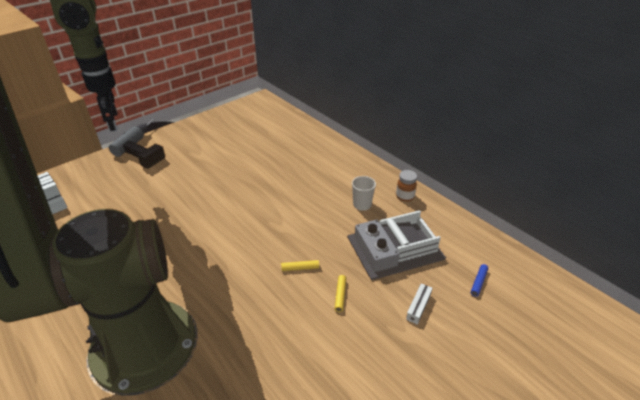

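The top view shows the buttons near pixels (369,188) and (389,195), with the tube near (387,173). In the side view the buttons are near (372,228) and (381,243). I'll enlarge both to measure them.

```bash
cat > h.py <<'E'
import numpy as np, cv2
from scipy.spatial.transform import Rotation as R
from bench import ctrl
def ray(n,p):
    c=ctrl.get_calibration(n); d=np.linalg.solve(c["mtx"],[p[0],p[1],1.])
    q=np.array(c["rotation"]); M=R.from_quat(q).as_matrix() if q.size==4 else q
    return np.array(c["eye"]),M@d
def plane(n,p,z):
    e,d=ray(n,p); return e+d*(z-e[2])/d[2]
def proj(n,P):
    c=ctrl.get_calibration(n); M=R.from_quat(c["rotation"]).as_matrix()
    v=c["mtx"]@(M.T@(np.array(P)-c["eye"])); return v[:2]/v[2]
def tri(p,q):
    e1,d1=ray("top",p);e2,d2=ray("side",q)
    A=np.c_[d1,-d2];t=np.linalg.lstsq(A,e2-e1,rcond=None)[0]
    a=e1+d1*t[0];b=e2+d2*t[1];return (a+b)/2,np.linalg.norm(a-b)
def crop(f,x,y,w,h,k,out):
    im=cv2.imread(f)[y:y+h,x:x+w];cv2.imwrite(out,cv2.resize(im,None,fx=k,fy=k,interpolation=cv2.INTER_CUBIC))
E
python3 - <<'E'
from h import *
crop("pics/top0.png",335,125,95,95,6,"pics/tc.png");crop("pics/side0.png",340,195,110,90,6,"pics/sc.png")
for n,(x0,y0,x1,y1) in (("top",(355,178,402,206)),("side",(362,218,392,256))):
    im=cv2.imread(f"pics/{n}0.png");g=im.max(2)[y0:y1,x0:x1]
    for th in(30,40,50):
        k,_,st,ce=cv2.connectedComponentsWithStats((g<th).astype(np.uint8))
        print(n,th,[(s[4],(c+[x0,y0]).round(2)) for s,c in zip(st[1:],ce[1:]) if s[4]>8])
E
```

```text
top 30 [(np.int32(40), array([368.2 , 187.92])), (np.int32(41), array([388.12, 194.98]))]
top 40 [(np.int32(50), array([368.38, 187.9 ])), (np.int32(50), array([388.24, 194.96]))]
top 50 [(np.int32(44), array([389.82, 180.84])), (np.int32(56), array([368.61, 187.77])), (np.int32(57), array([388.26, 194.86])), (np.int32(47), array([364.68, 201.91])), (np.int32(10), array([400.5, 203.2]))]
side 30 []
side 40 []
side 50 [(np.int32(17), array([381.65, 244.41]))]
```

View pics/tc.png

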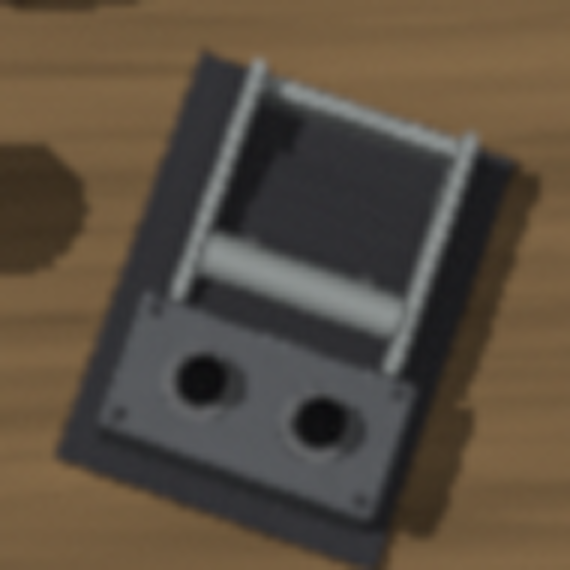

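View pics/sc.png

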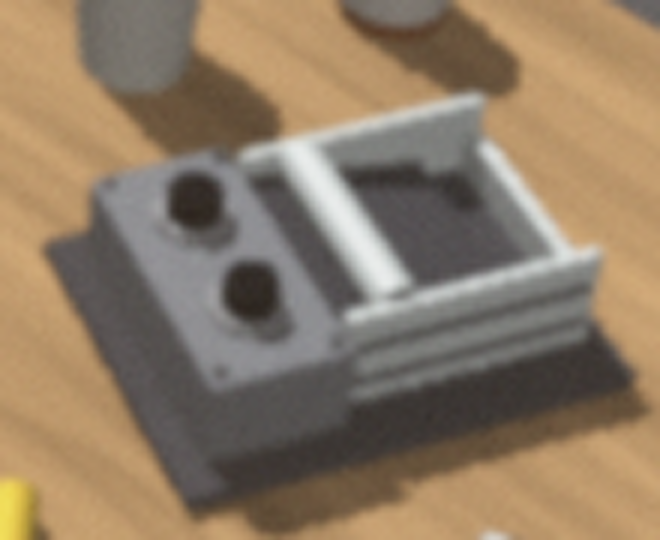

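The enlarged top view puts the left cap at (368.3,187.9) and the right cap at (388.2,194.9). In the side view the cap tops are near (372.3,227.6) and (381.4,242.6).

```bash
python3 - <<'E'
from h import *
# box top corners screws as extra check
L=plane("top",(368.3,187.9),.076);Rr=plane("top",(388.2,194.93),.076)
print("top",L,Rr,np.linalg.norm(L-Rr))
l2=plane("side",(372.3,227.4),.078);r2=plane("side",(381.4,242.5),.078);print("side",l2,r2,np.linalg.norm(l2-r2))
print(tri((368.3,187.9),(372.3,227.6)),tri((388.2,194.93),(381.4,242.6)))
for a,b in((L,Rr),(l2,r2)):
    m=(a+b)/2;d=a-b; print("mid",m.round(4),"y-axis angle",np.degrees(np.arctan2(d[1],d[0])))
# screws of box top in the top view (z=.06)
P=[plane("top",(335+(x+.5)/6-.5,125+(y+.5)/6-.5),.06) for x,y in((156,310),(399,393),(361,500),(119,414))]
print(np.array(P).round(4),np.mean(P,0)); d=P[0]-P[1];e=P[3]-P[2];print([np.degrees(np.arctan2(v[1],v[0])) for v in(d,e)])
s=ctrl.read_state();print(R.from_quat(s["orientation"]).as_matrix().round(3))
# cup, jar
for n,p,z in(("cup",(318,152),.085),("jar",(337.5,108),.085)):print(n,plane("top",p,z))
E
```

```text
top [ 0.61626206 -0.12589105  0.076     ] [ 0.59407198 -0.18187813  0.076     ] 0.06022418648681165
side [ 0.61578201 -0.12805368  0.078     ] [ 0.59292592 -0.18331258  0.078     ] 0.05979922092095898
(array([ 0.61691538, -0.12638119,  0.07515939]), np.float64(0.0012661799366457643)) (array([ 0.59427856, -0.18205286,  0.07568045]), np.float64(0.00039374362766877264))
mid [ 0.6052 -0.1539  0.076 ] y-axis angle 68.37945649824901
mid [ 0.6044 -0.1557  0.078 ] y-axis angle 67.52912064921561
[[ 0.6543 -0.1066  0.06  ]
 [ 0.6097 -0.2222  0.06  ]
 [ 0.5581 -0.2012  0.06  ]
 [ 0.6036 -0.0866  0.06  ]] [ 0.60641537 -0.15414632  0.06      ]
[np.float64(68.91932810171421), np.float64(68.35573176077494)]
[[-0.001  0.382  0.924]
 [-0.001  0.924 -0.382]
 [-1.    -0.002  0.   ]]
cup [0.72457316 0.0156119  0.085     ]
jar [ 0.85527853 -0.04535651  0.085     ]
```

The feeder's mid point is at about (0.605, -0.1545), with its y axis at 68.3° (the tool's y is at 67.5°, so a turn of about +1°). I'll move over it high up and half close the fingers.

Request:
step_arm:
  moves:
    - [60,0.023,-0.044,0,0]
    - [120,0.047,-0.088,0,0]
    - [120,0.07,-0.132,0,0]
    - [120,0.094,-0.177,0,0]
    - [120,0.118,-0.221,0,0]
    - [120,0.141,-0.266,0,0]
    - [120,0.165,-0.31,0,0]
    - [120,0.188,-0.354,0,0]
    - [120,0.211,-0.399,0,0]
    - [120,0.235,-0.443,0,0]
    - [120,0.258,-0.487,0,0.5]
    - [120,0.282,-0.532,0,1]
    - [120,0.305,-0.576,0,1]
    - [120,0.329,-0.62,0,1]
    - [120,0.352,-0.664,0,1]
    - [120,0.37,-0.7,0,1]
    - [120,0.376,-0.709,0,1]
    - [120,0.376,-0.709,0,1]
    - [120,0.376,-0.709,0,1]

```text
clock: 2.48
ee_pos: [0.6046, -0.1533, 0.2312]
orientation: [0.131, 0.695, -0.131, 0.695]
ft_force: [-0.6, -0.1, -0.1]
grip_width: 0.0449
```

Request:
step_arm:
  moves:
    - [120,0,-0.001,-0.04,0]
    - [120,0,-0.001,-0.08,0]
    - [120,0,-0.001,-0.11,0]
    - [120,0,-0.001,-0.125,0]
    - [120,0,-0.001,-0.13,0]
    - [120,0,-0.001,-0.13,0]

```text
clock: 3.22
ee_pos: [0.6056, -0.1553, 0.1022]
orientation: [0.131, 0.694, -0.131, 0.695]
ft_force: [-0.4, -0.2, 0.2]
grip_width: 0.0451
```

```bash
python3 - <<'E'
from h import *
for n in("top","side"):
    cv2.imwrite(f"pics/{n}1.png",ctrl.camera(n)[:,:,::-1])
crop("pics/side1.png",330,165,120,110,5,"pics/sc1.png");crop("pics/top1.png",335,125,95,95,5,"pics/tc1.png")
s=ctrl.read_state();print(s["ee_pos"],s["ft_force"],s["grip_width"],s["joints"])
E
```

```text
[ 0.60606107 -0.15559979  0.10267496] [-0.27501585 -0.96981221  0.27045471] 0.045235786594784534 [-2.51335936e-01  4.35094949e-01 -1.74086246e-01  9.59472334e-01
  4.61073569e-05  1.22857703e-01]
```

View pics/sc1.png

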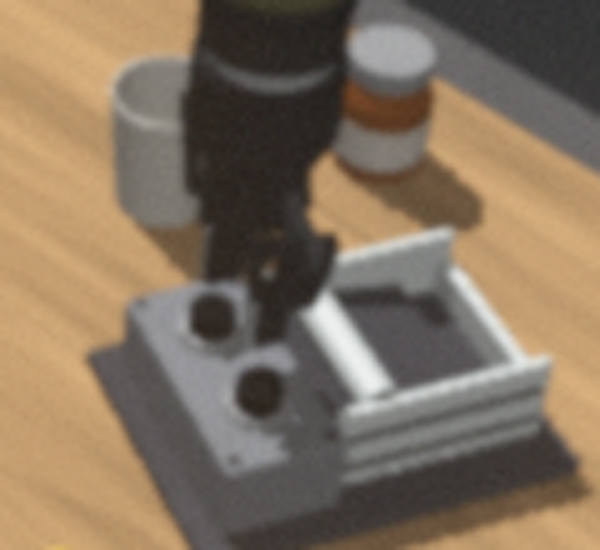

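View pics/tc1.png

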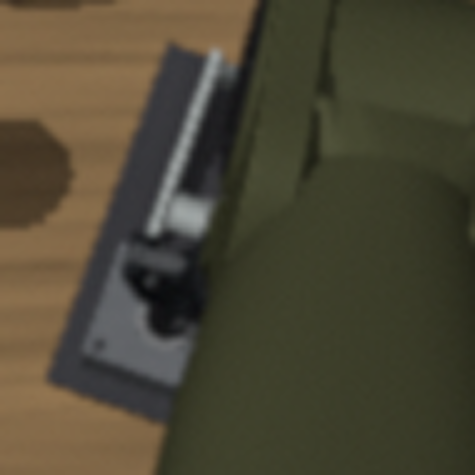

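The side view shows the right fingertip ending near pixel (383.5,233) and the left one near (373,220), both above the caps. I'll compare these with where the tips should project.

```bash
python3 - <<'E'
from h import *
s=ctrl.read_state();M=R.from_quat(s["orientation"]).as_matrix();p=s["ee_pos"];print(p,np.degrees(np.arctan2(M[1,1],M[0,1])))
for k in(1,-1):
  for z in(0.100,.105,.11,.115):print(k,z,proj("side",[*(p+k*.030*M[:,1])[:2],z]))
print([proj("side",q) for q in([.6157,-.1268,.078],[.594,-.1823,.078])])
for q in ((383.5,233.),(373,220)): print([plane("side",q,z).round(4) for z in(.103,.108,.113)])
E
```

```text
[ 0.60606107 -0.15559979  0.10267496] 68.56030529675745
1 0.1 [373.1455934  221.20189229]
1 0.105 [373.28972393 219.83801777]
1 0.11 [373.43462711 218.46683177]
1 0.115 [373.58030918 217.08827534]
-1 0.1 [382.79310673 236.20664174]
-1 0.105 [382.96917433 234.83499084]
-1 0.11 [383.14622003 233.45572003]
-1 0.115 [383.324252   232.06876565]
[array([371.94598919, 227.17031595]), array([381.39982867, 242.0955777 ])]
[array([ 0.6027, -0.1785,  0.103 ]), array([ 0.5986, -0.1817,  0.108 ]), array([ 0.5946, -0.1849,  0.113 ])]
[array([ 0.6176, -0.1262,  0.103 ]), array([ 0.6135, -0.1297,  0.108 ]), array([ 0.6094, -0.1332,  0.113 ])]
```

The predicted tips agree with the view, and sit about 5–8 mm above the TCP. I'll descend to find contact.

Request:
step_arm:
  moves:
    - [120,0,0.0005,-0.01,0]
    - [120,0,0.0005,-0.018,0]
    - [120,0,0.0005,-0.022,0]
    - [120,0,0.0005,-0.022,0]

```text
clock: 3.82
ee_pos: [0.6046, -0.1549, 0.0787]
orientation: [0.132, 0.695, -0.132, 0.694]
ft_force: [0.3, -0.5, 0.7]
grip_width: 0.0451
```

Request:
step_arm:
  moves:
    - [120,0,0,-0.003,0]
    - [120,0,0,-0.006,0]
    - [120,0,0,-0.006,0]

```text
clock: 4.2
ee_pos: [0.6055, -0.1551, 0.0737]
orientation: [0.132, 0.694, -0.132, 0.695]
ft_force: [-1.4, -0.1, 4.1]
grip_width: 0.0452
```

Force is 4.1 N against the combined preload of 3.6 N, so the tips are touching. I'll press down together.

Request:
step_arm:
  moves:
    - [120,0,0,-0.004,0]
    - [120,0,0,-0.007,0]
    - [120,0,0,-0.009,0]
    - [120,0,0,-0.01,0]
    - [120,0,0,-0.01,0]

```text
clock: 4.82
ee_pos: [0.6056, -0.1551, 0.0657]
orientation: [0.132, 0.694, -0.132, 0.695]
ft_force: [-5.6, 1.7, 18.3]
grip_width: 0.045
```

Request:
step_arm:
  moves:
    - [120,0,0,-0.001,0]
    - [120,0,0,-0.0015,0]
    - [120,0,0,-0.0015,0]
    - [120,0,0,-0.0015,0]
    - [120,0,0,-0.0015,0]
    - [120,0,0,-0.0015,0]
    - [120,0,0,-0.0015,0]
    - [120,0,0,-0.0015,0]
    - [120,0,0,-0.0015,0]
    - [120,0,0,-0.0015,0]

```text
clock: 6.08
ee_pos: [0.6056, -0.1551, 0.0656]
orientation: [0.132, 0.694, -0.132, 0.696]
ft_force: [-10.0, 2.1, 27.3]
grip_width: 0.0453
```

```bash
python3 - <<'E'
from h import *
cv2.imwrite("pics/side2.png",ctrl.camera("side")[:,:,::-1])
crop("pics/side2.png",340,185,110,100,6,"pics/sc2.png")
s=ctrl.read_state();M=R.from_quat(s["orientation"]).as_matrix();print(s["ee_pos"],s["ft_force"],M.T@s["moment"],M.T@s["ft_force"])
print(proj("side",[.605+.142*.93,-.1545-.142*.37,.035]))
E
```

```text
[ 0.60556586 -0.15510487  0.06561195] [-9.52080826  1.69355843 26.66287725] [ 0.03557025  2.14488323 -0.31947679] [-26.68565314  -1.89902883  -9.41767269]
[421.61450904 233.57487414]
```

View pics/sc2.png

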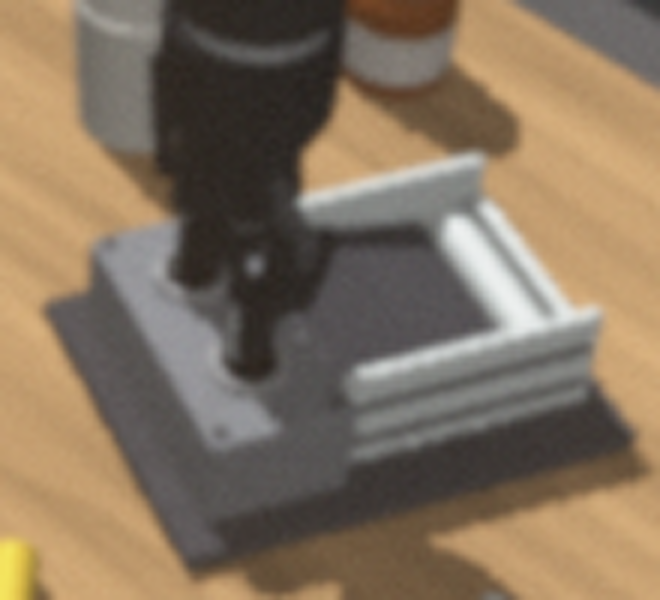

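The tube now lies against the end wall at about (420,229), and more command no longer lowers the tips, so both buttons are at their stops. I'll hold a little longer to confirm the tube is still.

Request:
step_arm:
  moves:
    - [120,0,0,0,0]
    - [120,0,0,0,0]
    - [120,0,0,0,0]
    - [120,0,0,0,0]
    - [120,0,0,0,0]
    - [120,0,0,0,0]

```text
clock: 6.88
ee_pos: [0.6056, -0.1551, 0.0656]
orientation: [0.132, 0.694, -0.132, 0.696]
ft_force: [-10.0, 2.3, 26.8]
grip_width: 0.0451
```

```bash
python3 - <<'E'
from h import *
im=ctrl.camera("side")[:,:,::-1];cv2.imwrite("pics/side3.png",im)
a=cv2.imread("pics/side2.png");d=cv2.absdiff(a,im.copy())[205:250,395:445];print(d.max(),d.mean(), cv2.absdiff(a,im.copy())[300:,500:].max())
for f in(a,im):
    g=f[205:245,410:432].min(2)>150;print(np.argwhere(g).mean(0),g.sum())
E
```

```text
8 1.6112592592592592 9
[24.88125  11.809375] 320
[24.90740741 11.71604938] 324
```

The tube is still: the difference between the two pictures is only noise. I'll lift straight up.

Request:
step_arm:
  moves:
    - [120,0,0,0.005,0]
    - [120,0,0,0.012,0]
    - [120,0,0,0.025,0]
    - [120,0,0,0.05,0]
    - [120,0,0,0.09,0]
    - [120,0,0,0.14,0]
    - [120,-0.04,0.02,0.17,0]
    - [120,-0.08,0.06,0.17,0]
    - [120,-0.12,0.1,0.17,0]
    - [120,-0.15,0.14,0.17,0]
    - [120,-0.17,0.18,0.17,0]
    - [120,-0.19,0.22,0.17,0]
    - [120,-0.19,0.24,0.17,0]
    - [120,-0.19,0.24,0.17,0]
    - [120,-0.19,0.24,0.17,0]

```text
clock: 8.8
ee_pos: [0.4151, 0.0846, 0.2319]
orientation: [0.131, 0.695, -0.132, 0.695]
ft_force: [0.2, -0.6, -0.5]
grip_width: 0.0451
```

```bash
python3 - <<'E'
from h import *
for n in("top","side"):
    cv2.imwrite(f"pics/{n}4.png",ctrl.camera(n)[:,:,::-1])
crop("pics/side4.png",340,165,110,100,4,"pics/a.png");crop("pics/top4.png",300,85,125,135,4,"pics/b.png")
a=cv2.imread("pics/a.png");b=cv2.imread("pics/b.png")[:400];h=400
cv2.imwrite("pics/m4.png",np.hstack([a[:300,:300] if 0 else cv2.resize(a,(390,355)),cv2.resize(cv2.imread("pics/b.png"),(329,355))]))
a=cv2.imread("pics/top0.png");b=cv2.imread("pics/top4.png")
for nm,(x,y,w,h) in dict(cup=(303,138,30,30),jar=(325,98,25,25),offcut=(428,188,32,42)).items(): print(nm,cv2.absdiff(a,b)[y:y+h,x:x+w].mean())
print(ctrl.read_state()["ft_force"])
E
```

```text
cup 5.56
jar 5.650666666666667
offcut 6.567460317460317
[0.1318113  0.58098502 0.26628625]
```

View pics/m4.png

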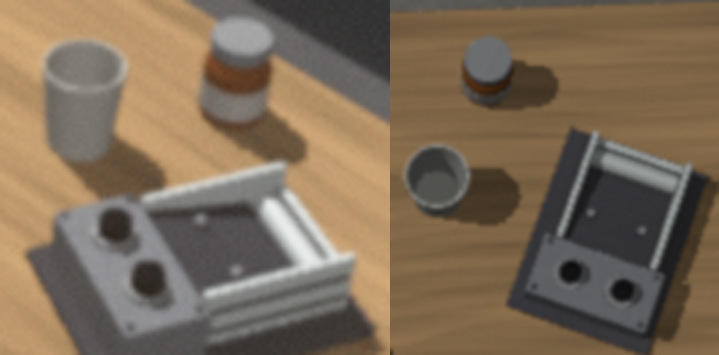

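Both caps are up, both pins stand out of the ramp again, and the tube lies in the trough. The cup and jar look unmoved. One last shift check on the bystanders, then I'll hand in.

```bash
python3 - <<'E'
from h import *
a=cv2.imread("pics/top0.png",0);b=cv2.imread("pics/top4.png",0)
print("bg",cv2.absdiff(a,b)[100:160,100:200].mean())
for nm,(x,y,w,h) in dict(cup=(303,138,30,30),jar=(325,98,25,25),offcut=(428,188,32,42)).items():
    print(nm,cv2.phaseCorrelate(np.float32(a[y:y+h,x:x+w]),np.float32(b[y:y+h,x:x+w])))
ctrl.job_done()
E
```

```text
bg 6.9025
cup ((0.011337387493743023, -0.012645672127138852), 1.0261808280150095)
jar ((0.4708639989790946, 0.5793487252962013), 0.9998440326690674)
offcut ((-0.03098943717281699, 0.4996738161084018), 1.0031030452913707)
the job is handed in; nothing more can be done
```

The job is done and handed in at about 9 s: both buttons were pressed together and the tube rolled into the trough.

- **Press:** I pressed with the fingers 45 mm open, one tip on each button. The upward force was about 4 N with the buttons just starting down and about 27 N at the bottom. Commanding the tips lower at that point no longer moved them, so I took both buttons to be fully down.
- **Tube at rest:** I held the buttons down for about 2 s. Two pictures about 0.85 s apart showed the tube lying still in the trough, with only image noise between them.
- **After release:** I lifted straight up. The final pictures show both caps and both pins back up, the tube still in the trough, and the arm clear with about 0 N on it.
- **Bystanders:** The cup showed no shift between the first and last top views. The same check gave about half a pixel (roughly 1–1.5 mm) for the jar and the profile. I think that is an error of the method on such small crops, because the robot never came near either one. I did not check it further before handing in.

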